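# Hang up the scrap tin and hold a bracket in the corner of the fence board

## Robot

A 6-joint arm with a two-finger parallel gripper is mounted at the origin on the work surface. World frame = base frame: x ahead of the robot, y to its left, z up, the work surface at z = 0. Lengths are in mm, angles in degrees, forces in N, time in s.
With the tool pointing down it reaches from about 275 to 875 mm from the base axis. Payload 12.5 kg.
Tool frame: the origin (TCP) lies on the centre line of the jaws, within the pads' length; the fingertips stand 11 mm ahead of it and the grasp point (between the pads) lies 8 mm behind it; x points along the fingers, y is the direction in which the jaws open and shut, and the axes are right-handed (so a half turn about x gives the same grasp; the last joint's range is limited). The gripper opens to 85 mm and grips with 20 to 120 N. Pads are 22 mm wide; open, the fingers measure 114 mm over their backs; the gripper's body (76 mm by 85 mm) begins 54 mm behind the grasp point. The pads swing forward as they close: fully open they stand 13 mm farther back than shut.
Start: joints at [-74.576, 20.094, 94.641, -0, 65.266, -4.847], TCP at [190.574, -515.913, 242.29] pointing down, gripper open.
Joint ranges: [-157.81, 157.81], [-45, 120.19], [0.68, 151.7], [-89.99, 269.99], [4.06, 180], [-164.3, 164.3]. Speed limits (degrees/s): [127.2, 127.2, 159.86, 180, 180, 180].

## Interface

Orientations are given as [roll, pitch, yaw] about the fixed x, y, z axes, in that order (R = Rz(yaw) Ry(pitch) Rx(roll)).
In Python, from station import arm gives the robot as it stands.
- The arm moves only by the tool jog_arm, never from a script. Its argument "deltas" is a list of rows, each an object with "slide": the shift along the tool's x, y, z in m, a list of three; "delta_rot": the turn, a rotation vector about the tool's x, y, z in rad, a list of three; "gripper": the opening, from 0 (shut) to 1 (fully open). In form: [{"slide": [tx, ty, tz], "delta_rot": [rx, ry, rz], "gripper": gripper}, ...]. A call has 1 to 10 rows; each row is the pose to reach, as a shift and turn from the pose measured when the call began, along the tool's axes at that moment; what a row does not reach only later rows make up. A row lasts 1/8 s, in which the tool goes at most 62.5 mm and 10.7 degrees, less where a joint would pass 70% of its speed; a pose out of reach is approached as far as the arm can. A call with a gripper value outside its range is refused whole. The fingers move at their own pace and stop on an object; "force" is the grip in N (left out, the last holds). Time passes only in rows, so rows that repeat a pose let the fingers close. It gives the time, the measured TCP pose, the force and the opening at its end, in the units of the state.
- arm.get_obs(): the state, without advancing time (a new reading comes with each control period).
- arm.camera(name): name is "scene" or "side" or "wrist"; returns (picture, depth): 400x640x3 uint8, red, green, blue; 400x640 float32, mm along the optical axis (not along the pixel's ray), 0 where there is no reading.
- arm.get_calibration(name): a dict with "fov_y" (degrees; the focal length in pixels is half the picture's height over the tangent of half this angle, whatever the lens; pixels are square), "cx", "cy" (the principal point, pixels), "R" (3x3) and "t" (3): a world point X has camera coordinates R X + t. Camera axes: x right, y down, z forward; pixel columns grow to the right and rows downward; lengths in mm; the calibration is good to about 2 mm. A picture is of the moment at which its call begins: read the wrist's pose just before it. get_calibration takes no time and is no camera call; for the wrist camera it gives the pose at the moment of the call.
- arm.job_done(): hands the job in, once; it reports no verdict.
Trained networks look in the newest picture that a camera, given by its name, has taken for a name from the list of things; names that differ only in an ending like _2 or _b are one class to them, and where a whole thing is asked for, a point or a joint stands for the part that bears it (a point fixed in the world has none). Each returns a list of dicts, best first, with "score" (0 to 1); they miss things now and then, are a little off and sometimes report something else, mostly with a low value. They report only what shows in the picture. A call takes as long as a camera call. They do not tell look-alikes from the thing itself.
- arm.boxes_of(camera, target): "rect" ([left, top, width, height] in pixels, round what is visible of it).
The state is a dict: "t": time; "qpos": joint angles; "joint_vel": joint speeds; "joint_efforts": joint torques, N m; "tool_pos": TCP position; "orientation": TCP orientation; "ft_force": force on the tool from outside, world axes, zero at the start; "torque": the same for the moment, N m; "finger_gap": finger opening in mm.
Only numpy, scipy, OpenCV 4.12 (cv2) and the standard library are available. Lean on these libraries where they do the work, as an engineer would, in place of code of your own. Each camera call takes 0.05 s, during which the arm holds its last target.

## Task

The scrap tin has been left standing in the fenced corner of the wooden work board: hang it by its handle on the hook of the post and let go of it. Then put the aluminium angle bracket into that corner, its foot flat on the board with the end away from the upright flush against the far fence and its long side flush against the side fence, press it firmly against both fences at once, and finish while still holding it pressed there, ready to be worked on. Leave the file, the jar and the hammer where they are.

Things in the scene. Friction and masses are not known exactly. Their poses are not given: they have to be found in the camera images.
- board: flat pale plywood work board fixed to the bench, 240 x 240 mm, 18 mm thick, carrying two dark wooden fences along its far (+x) and right (-y) edges. Origin: centre of its underside, on the bench. Its +x axis points to the far fence, its -y axis to the side fence, z up. Board top at z = 18 mm. Waxed, so the bracket slides easily on it (friction about 0.25); does not move.
- fence_far: dark wooden strip fixed along the far edge of the board: 20 mm thick (its x), 240 mm long (its y), 22 mm high above the board (top 40 mm above the bench), waxed, brass screws. Origin: centre of its underside, on the board top. Its -x face is the face to press against. Rigid.
- fence_side: dark wooden strip fixed along the right edge of the board: 160 mm long (its x), 20 mm thick (its y), 22 mm high above the board. Origin: centre of its underside, on the board top. Its +y face is the face to press against. It stops 15 mm short of the far fence, which leaves a gap for filings. Rigid.
- board_corner (a point): the point on the board's top where the lines of the two fence faces meet, at (100, -100, 18) mm in the board's frame.
- bracket: loose aluminium angle bracket, about 0.2 kg, left of the board. Foot 90 (x) x 60 (y) x 10 mm; upright plate 10 mm thick (x), 60 mm wide, top 60 mm above the underside, at the foot's -x end (mid-plane x = -40 mm); grip it from above across its thickness. Origin: centre of the underside. Its +x end goes to the far fence, its -y side to the side fence. Starts within 0.5 rad of the world's axes.
- bracket_corner (a point): the bottom corner of the bracket's foot, at (45, -30, 0) mm in the bracket's frame; it comes to board_corner when the bracket is home.
- tin: open steel scrap tin, 100 mm across, 80 mm high, about 0.2 kg, with a fixed handle in its y-z plane: two upright rods carry a level wooden bar, 10 mm thick (x), 110 mm long (y), from z = 143 to 158 mm. Origin: centre of the underside. Starts on the board in the corner. Grip the bar across x, about 27 mm beside its middle, to leave the middle free for the hook.
- tin_bar (a point): middle of the wooden handle bar, 150 mm above the tin's underside and 7 mm above the bar's underside.
- hook_post: dark square wooden post, 26 mm, 223 mm high, fixed right of the board, with an 8 mm round steel hook pointing to its -x, towards the board. Origin: on the bench below the saddle; post centre at x = 90 mm. Hook tip at x = -28 mm, its top at z = 219 mm; the arm back to the post has its top at z = 209 mm. The tin is too wide to come down from above: slide its bar in over the tip, then lower.
- hook_saddle (a point): lowest point of the hook on its upper side, (2, 0, 194) mm in the post's frame; the hung bar rests here, tin_bar about 7 mm above this point.
- file: bystander: flat steel file with wooden handle, 270 mm long, lying beyond the board. Leave it.
- wax_jar: bystander: amber glass jar with steel cap, 60 mm across, 55 mm high, beyond the hook post at the far right. Leave it.
- hammer: bystander: hammer, 240 mm long, lying at the far left. Leave it.
There are look-alikes about, which are no part of the job. What is shaped like the tin but green is not meant.

How it is judged (in metres and radians):
On the way:
1. the scrap tin hangs by its handle on the hook, let go (distance between tin_bar and hook_saddle below 0.02 m and contact force between tin and hook_post above 0.5 N and contact force between tin and the arm below 0.05 N and contact force between tin and the fingers below 0.05 N and angle between tin's own z axis and vertical below 0.3 rad), for 0.3 s.
At the end, for the whole second after the job is handed in: Bracket in the fence corner: within 4 mm of it, square and flat within 2 degrees, still, pressing each fence with over 2 N, the gripper still bearing on it with over 2 N. Tin hanging on the hook untouched: bar's middle within 20 mm of the saddle, tilted under 17 degrees (all of step 1 and distance between bracket_corner and board_corner below 0.004 m and angle between the x axis of bracket and the x axis of board, either way round below 0.035 rad and angle between bracket's own z axis and vertical below 0.035 rad and contact force between bracket and fence_far above 2 N and contact force between bracket and fence_side above 2 N and contact force between bracket and the fingers above 2 N and linear speed of bracket below 0.01 m/s); the arm keeps its last pose, push and grip.
It fails at once if the file, the jar or the hammer is moved by more than 30 mm (distance of any of file, wax_jar, hammer from where it was at the start of the episode above 0.03 m).
It also fails if it takes over 72 s, if anything falls off the work surface, if the arm or the gripper's body presses on something with over 40 N, if the wrist force passes 120 N, or if a joint passes its speed limit or range.

## Working session

There is one attempt and no reset: what is moved stays moved. The work goes in short steps, Python scripts to look and compute and a tool call to move; the robot and the scene stay as the last step left them, time stands still between calls to the robot, and variables do not carry over. Pictures are saved under pics/ and viewed, and the job is handed in when it is done.

Besides the shell and the picture viewer there is one more tool, called after "Emit:" by a JSON object that holds its "op" and its "data", one argument or row to a line. jog_arm: Moves the arm, as the interface text tells. Its arguments: {"type":"object","properties":{"deltas":{"type":"array","items":{"type":"object","properties":{"slide":{"type":"array","items":{"type":"number"}},"delta_rot":{"type":"array","items":{"type":"number"}},"gripper":{"type":"number"}}}},"force":{"type":"number"}},"required":["deltas"]}

```bash
ls; mkdir -p pics
cat > h.py <<'E'
import numpy as np, cv2
from station import arm
from scipy.spatial.transform import Rotation as Ro
def cap(name):
    cal=arm.get_calibration(name); p,d=arm.camera(name); return p,d,cal
def world(d,cal,u=None,v=None):
    f=d.shape[0]/2/np.tan(np.radians(cal['fov_y'])/2)
    if u is None: v,u=np.mgrid[:d.shape[0],:d.shape[1]]
    z=d
    X=np.stack([(u-cal['cx'])/f*z,(v-cal['cy'])/f*z,z],-1)
    return (X-np.array(cal['t']))@np.array(cal['R'])
E
python3 - <<'E'
from h import *
o=arm.get_obs();print({k:np.round(v,2).tolist() for k,v in o.items()})
for n in ['scene','side','wrist']:
    p,d,cal=cap(n); cv2.imwrite(f'pics/{n}0.png',p[...,::-1]); np.savez(f'/tmp/{n}0.npz',p=p,d=d,**cal)
    print(n,{k:np.round(v,3).tolist() for k,v in cal.items()})
    for t in ['board','fence_far','fence_side','bracket','tin','hook_post','file','wax_jar','hammer']:
        print(t,[(np.round(b['rect']).tolist(),round(b['score'],2)) for b in arm.boxes_of(n,t)][:3])
E
```

```text
pics
{'t': 0.0, 'qpos': [-74.58, 20.12, 94.68, 0.0, 65.27, -4.85], 'joint_vel': [-0.0, -0.05, -0.01, 0.0, 0.05, -0.05], 'joint_efforts': [-0.0, -50.61, -29.14, -0.0, 0.0, -0.0], 'tool_pos': [190.49, -515.61, 241.78], 'orientation': [-95.07, 89.93, 105.2], 'ft_force': [0.44, -0.65, -0.1], 'torque': [-0.06, 0.03, 0.02], 'finger_gap': 85.56}
scene {'fov_y': 46.222, 'cx': 308.794, 'cy': 192.201, 'R': [[0.882, 0.471, 0.001], [0.396, -0.74, -0.544], [-0.255, 0.48, -0.839]], 't': [-516.505, -126.292, 1402.387]}
board [([226.0, 171.0, 124.0, 110.0], 0.96)]
fence_far [([288.0, 209.0, 64.0, 70.0], 0.78)]
fence_side [([238.0, 226.0, 47.0, 44.0], 0.68)]
bracket [([332.0, 115.0, 32.0, 33.0], 0.68)]
tin [([149.0, 205.0, 48.0, 68.0], 0.87), ([268.0, 198.0, 43.0, 52.0], 0.67)]
hook_post [([267.0, 194.0, 42.0, 58.0], 0.32)]
file [([382.0, 102.0, 56.0, 62.0], 0.71), ([353.0, 228.0, 45.0, 93.0], 0.59), ([141.0, 302.0, 59.0, 98.0], 0.46)]
wax_jar [([287.0, 344.0, 26.0, 32.0], 0.82)]
hammer [([378.0, 99.0, 59.0, 66.0], 0.84), ([328.0, 115.0, 37.0, 34.0], 0.21)]
side {'fov_y': 46.016, 'cx': 324.212, 'cy':
[... 199 characters left out ...]
.0, 48.0], 0.56)]
fence_side [([349.0, 194.0, 30.0, 23.0], 0.62), ([258.0, 303.0, 39.0, 27.0], 0.5)]
bracket [([260.0, 302.0, 38.0, 35.0], 0.66)]
tin [([316.0, 174.0, 35.0, 53.0], 0.66), ([408.0, 155.0, 35.0, 60.0], 0.59)]
hook_post [([384.0, 88.0, 27.0, 63.0], 0.76)]
file [([240.0, 165.0, 42.0, 62.0], 0.74), ([163.0, 286.0, 79.0, 89.0], 0.36)]
wax_jar [([309.0, 132.0, 22.0, 22.0], 0.72)]
hammer [([160.0, 288.0, 84.0, 87.0], 0.93)]
wrist {'fov_y': 61.022, 'cx': 320.304, 'cy': 198.324, 'R': [[0.347, -0.938, 0.002], [-0.892, -0.33, 0.309], [-0.289, -0.109, -0.951]], 't': [-550.744, -39.275, 377.88]}
board []
fence_far []
fence_side []
bracket []
tin []
hook_post []
file []
wax_jar []
hammer []
```

View pictures.

View pics/scene0.png

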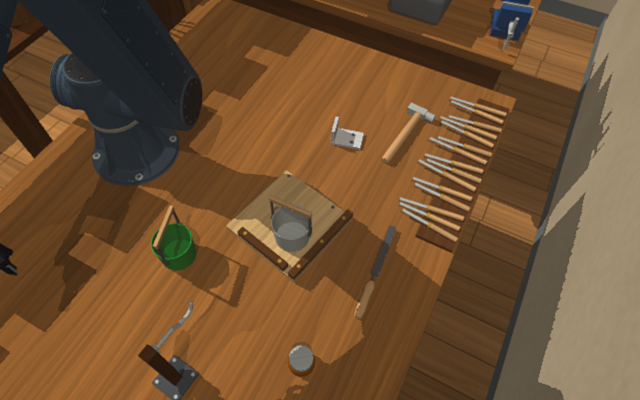

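View pics/side0.png

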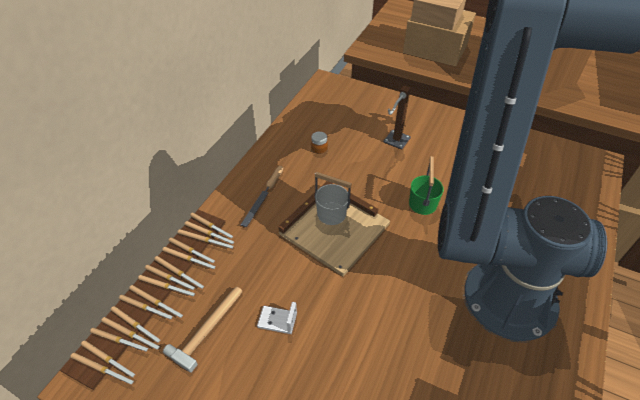

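View pics/wrist0.png

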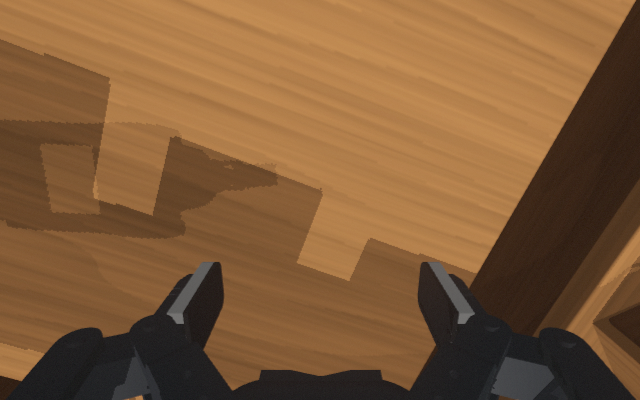

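Run:
```python
from h import *
P=[];C=[]
for n in ['scene','side']:
    z=np.load(f'/tmp/{n}0.npz'); cal={k:z[k] for k in ['fov_y','cx','cy','R','t']}
    W=world(z['d'],cal); m=z['d']>0
    W[~m]=np.nan
    print(n,'table z',np.nanmedian(W[...,2][(abs(W[...,2])<15)]))
    boxes={'scene':dict(board=(226,171,124,110),bracket=(328,113,38,37),tin=(266,194,48,60),post=(138,300,62,99),jar=(287,344,26,32)),
     'side':dict(board=(279,181,110,96),bracket=(258,302,42,36),tin=(314,172,40,56),post=(382,86,30,66),jar=(309,132,22,22))}[n]
    for k,(l,t,w,h) in boxes.items():
        S=W[t:t+h,l:l+w].reshape(-1,3); S=S[~np.isnan(S[:,0])]
        if k=='board':
            for lo,hi in [(12,24),(34,46)]:
                Q=S[(S[:,2]>lo)&(S[:,2]<hi)]; print(n,k,lo,len(Q),cv2.minAreaRect(Q[:,:2].astype(np.float32)),np.median(Q[:,2]))
        elif k=='tin':
            Q=S[(S[:,2]>140)]; print(n,'bar',len(Q),Q.mean(0),Q[:,2].max(),cv2.minAreaRect(Q[:,:2].astype(np.float32)))
        elif k=='bracket':
            Q=S[S[:,2]>6];print(n,k,len(Q),cv2.minAreaRect(Q[:,:2].astype(np.float32)))
            Q=S[S[:,2]>30];print(n,'upr',len(Q),Q.mean(0),Q[:,2].max(),cv2.minAreaRect(Q[:,:2].astype(np.float32)))
        elif k=='post':
            Q=S[S[:,2]>15];print(n,k,len(Q),Q.min(0),Q.max(0))
            for lo in range(100,230,15):
                q=Q[(Q[:,2]>lo)&(Q[:,2]<lo+15)]
                if len(q)>3: print(lo,len(q),q.mean(0),cv2.minAreaRect(q[:,:2].astype(np.float32)))
        else:
            Q=S[S[:,2]>20];print(n,k,Q.mean(0))
    np.save(f'/tmp/{n}W.npy',W)
```

```text
scene table z -0.1416161214099024
scene board 12 4433 ((528.6820068359375, -5.2033538818359375), (242.45999145507812, 242.5648193359375), 77.39346313476562) 17.869322688596306
scene board 34 1325 ((551.0466918945312, -10.46844482421875), (241.50624084472656, 195.9353485107422), 77.7332992553711) 39.61525434892494
scene bracket 525 ((524.1180419921875, 356.23187255859375), (103.91060638427734, 123.38164520263672), 21.28814125061035)
scene upr 92 [501.19245054 317.99338863  53.78719327] 63.70889142647098 ((498.9038391113281, 322.9949035644531), (10.516109466552734, 63.153690338134766), 15.471858978271484)
scene bar 298 [559.00483422 -44.37312652 171.09762397] 179.71811664285994 ((557.7344360351562, -43.484397888183594), (109.36090087890625, 13.680642127990723), 2.6023309230804443)
scene post 972 [ 483.92437079 -483.51712314   15.69758239] [ 513.26417649 -349.08913957  226.92404232]
100 31 [ 509.75798801 -471.0385827   107.73445221] ((509.55047607421875, -471.3641357421875), (24.597002029418945, 2.457954168319702), 81.69461059570312)
115 36 [ 509.87837168 -471.55653731  122.40963302] ((
[... 2833 characters left out ...]
9000778198242), 78.47526550292969)
175 25 [ 490.69378984 -460.07457799  182.84757011] ((491.2577819824219, -461.0262145996094), (30.428834915161133, 15.693363189697266), 27.120576858520508)
190 62 [ 496.43153295 -418.2154491   197.11536712] ((503.8258972167969, -418.9256591796875), (127.5748519897461, 27.368133544921875), 79.3930435180664)
205 81 [ 495.98164405 -435.79878751  211.91618429] ((503.0240783691406, -414.0716247558594), (134.00286865234375, 26.448688507080078), 80.94749450683594)
220 40 [ 494.11344507 -464.14308039  223.79205707] ((499.5590515136719, -417.825927734375), (136.17010498046875, 25.811016082763672), 83.4848403930664)
side jar [ 722.2757924  -299.32479361   44.49352596]
```

```bash
cat >> h.py <<'E'
def Rdown(yaw_y):
    "tool x down, tool y at world angle yaw_y (deg)"
    a=np.radians(yaw_y); x=np.array([0,0,-1.]); y=np.array([np.cos(a),np.sin(a),0]); return np.stack([x,y,np.cross(x,y)],1)
def pose():
    o=arm.get_obs(); return np.array(o['tool_pos']),Ro.from_euler('xyz',o['orientation'],degrees=True).as_matrix(),o
def go(p,yaw_y,grasp=True):
    "p: grasp point target (mm)"
    T,R,o=pose(); Rt=Rdown(yaw_y); p=np.array(p,float)
    if grasp: p=p+8*Rt[:,0]
    s=R.T@(p-T)/1000; r=Ro.from_matrix(R.T@Rt).as_rotvec()
    print('slide',np.round(s,4).tolist(),'rot',np.round(r,4).tolist(),'rows>=',max(np.linalg.norm(s)/.0625,np.degrees(np.linalg.norm(r))/10.7))
def tpose():
    T,R,o=pose(); print('t',o['t'],'tcp',np.round(T,1),'xaxis',np.round(R[:,0],3),'yaw_y',round(np.degrees(np.arctan2(R[1,1],R[0,1])),2),'gap',round(o['finger_gap'],1),'F',np.round(o['ft_force'],1),'q6',np.round(o['qpos'],1))
E
python3 - <<'E'
from h import *
tpose()
W=np.load('/tmp/sceneW.npy');S=W[205:275,149:200].reshape(-1,3)
Q=S[S[:,2]>20];print(Q[:,:].min(0),Q.max(0)); Q=S[(S[:,2]>60)&(S[:,2]<85)];print(cv2.minEnclosingCircle(Q[:,:2].astype(np.float32)))
go([529.5,-44,250],93); go([529.5,-44,250],-87)
E
```

```text
t 1.5 tcp [ 190.6 -515.9  242.3] xaxis [-0.  0. -1.] yaw_y -69.73 gap 85.1 F [-0.8 -0.3  0.8] q6 [-74.6  20.1  94.6  -0.   65.3  -4.8]
[ 268.76340494 -272.75930484   20.02716736] [ 369.76928705 -165.41446847  162.65188719]
((319.9999084472656, -219.36769104003906), 54.945526123046875)
slide [0.0003, -0.3252, -0.4814] rot [-2.8402, -0.0001, 0.0] rows>= 15.208317116039115
slide [0.0003, -0.3252, -0.4814] rot [0.3014, 0.0, 0.0001] rows>= 9.296214056196225
```

Emit:
{"op": "jog_arm", "data": {
  "deltas": [
    {"slide":[-0.03,-0.06,-0.09],"delta_rot":[0.3,0,0],"gripper":1},
    {"slide":[-0.07,-0.325,-0.481],"delta_rot":[0.3,0,0],"gripper":1},
    {"slide":[-0.07,-0.325,-0.481],"delta_rot":[0.3,0,0],"gripper":1},
    {"slide":[-0.07,-0.325,-0.481],"delta_rot":[0.3,0,0],"gripper":1},
    {"slide":[-0.07,-0.325,-0.481],"delta_rot":[0.3,0,0],"gripper":1},
    {"slide":[-0.07,-0.325,-0.481],"delta_rot":[0.3,0,0],"gripper":1},
    {"slide":[-0.07,-0.325,-0.481],"delta_rot":[0.3,0,0],"gripper":1},
    {"slide":[-0.07,-0.325,-0.481],"delta_rot":[0.3,0,0],"gripper":1},
    {"slide":[-0.07,-0.325,-0.481],"delta_rot":[0.3,0,0],"gripper":1},
    {"slide":[-0.07,-0.325,-0.481],"delta_rot":[0.3,0,0],"gripper":1}
  ]
}}

```text
t: 2.75
tool_pos: [530.5, -41.7, 312.5]
orientation: [-162.1, 90.0, 21.2]
ft_force: [-0.5, -0.3, -0.1]
finger_gap: 85.6
```

Run:
```python
from h import *
tpose()
p,d,cal=cap('wrist'); cv2.imwrite('pics/w1.png',p[...,::-1]); np.savez('/tmp/w1.npz',p=p,d=d,**cal)
W=world(d,cal); W[d<=0]=np.nan
print(-np.array(cal['R']).T@cal['t'])
Q=W.reshape(-1,3)
q=Q[(Q[:,2]>150)&(Q[:,2]<190)&(abs(Q[:,0]-556)<80)&(abs(Q[:,1]+43)<40)]
print(len(q),np.median(q,0),cv2.minAreaRect(q[:,:2].astype(np.float32)))
```

```text
t 2.75 tcp [530.5 -41.7 312.5] xaxis [ 0.001  0.    -1.   ] yaw_y -86.76 gap 85.6 F [-0.5 -0.3 -0.1] q6 [-9.5 14.5 92.1  0.  73.4 77.2]
[610.06320891 -37.1227853  442.85802806]
1669 [562.77344584 -41.98447651 174.49426588] ((557.1240844726562, -42.126861572265625), (109.91629791259766, 10.004311561584473), 2.048067569732666)
```

View pics/w1.png

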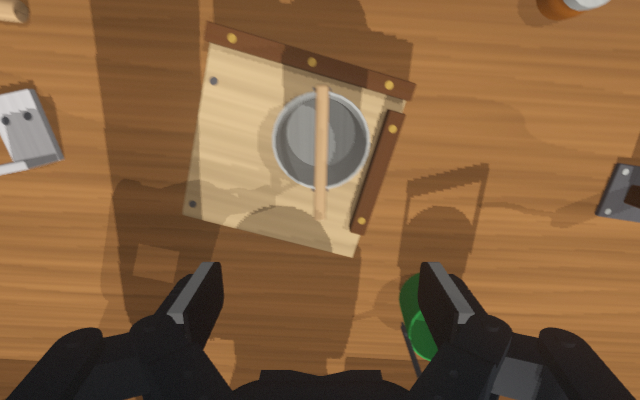

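Run:
```python
from h import *
go([530,-42.9,168],-88)
```

```text
slide [0.1526, 0.002, 0.0014] rot [0.0217, -0.0011, 0.0007] rows>= 2.4415052861686877
```

Emit:
{"op": "jog_arm", "data": {
  "deltas": [
    {"slide":[0.05,0.002,0.001],"delta_rot":[0.022,0,0],"gripper":1},
    {"slide":[0.1,0.002,0.001],"delta_rot":[0.022,0,0],"gripper":1},
    {"slide":[0.14,0.002,0.001],"delta_rot":[0.022,0,0],"gripper":1},
    {"slide":[0.152,0.002,0.001],"delta_rot":[0.022,0,0],"gripper":1},
    {"slide":[0.152,0.002,0.001],"delta_rot":[0.022,0,0],"gripper":0},
    {"slide":[0.152,0.002,0.001],"delta_rot":[0.022,0,0],"gripper":0},
    {"slide":[0.152,0.002,0.001],"delta_rot":[0.022,0,0],"gripper":0},
    {"slide":[0.152,0.002,0.001],"delta_rot":[0.022,0,0],"gripper":0},
    {"slide":[0.152,0.002,0.001],"delta_rot":[0.022,0,0],"gripper":0},
    {"slide":[0.152,0.002,0.001],"delta_rot":[0.022,0,0],"gripper":0}
  ],
  "force": 80
}}

```text
t: 4.05
tool_pos: [530.7, -42.7, 161.3]
orientation: [-160.6, 89.9, 21.4]
ft_force: [-0.8, 1.3, 5.5]
finger_gap: 8.3
```

Emit:
{"op": "jog_arm", "data": {
  "deltas": [
    {"slide":[0,0,0],"gripper":0},
    {"slide":[-0.03,0,0],"gripper":0},
    {"slide":[-0.06,0,0],"gripper":0},
    {"slide":[-0.09,0,0],"gripper":0},
    {"slide":[-0.09,0,0],"gripper":0}
  ]
}}

```text
schema error: expected keys slide, delta_rot, gripper
```

Run:
```python
from h import *
tpose()
p,d,cal=cap('wrist'); cv2.imwrite('pics/w2.png',p[...,::-1]); np.savez('/tmp/w2.npz',p=p,d=d,**cal)
W=world(d,cal); W[d<=0]=np.nan
Q=W.reshape(-1,3)
q=Q[(Q[:,2]>230)&(Q[:,2]<290)&(Q[:,0]>545)&(Q[:,0]<620)&(abs(Q[:,1]+43)<20)]
print(len(q),np.median(q,0),cv2.minAreaRect(q[:,:2].astype(np.float32)))
for lo in range(548,620,8):
    a=q[abs(q[:,0]-lo)<4]; 
    if len(a): print(lo,np.median(a,0))
p,d,cal=cap('scene'); cv2.imwrite('pics/s2.png',cv2.resize(p[150:400,100:420,::-1],None,fx=2.4,fy=2.4));
```

```text
t 4.05 tcp [530.7 -42.7 161.3] xaxis [ 0.002  0.001 -1.   ] yaw_y -88.01 gap 8.3 F [-0.8  1.3  5.5] q6 [-9.600e+00  2.400e+01  1.017e+02  1.000e-01  5.420e+01  7.830e+01]
2848 [547.92931116 -49.03856248 233.53111543] ((547.2608032226562, -42.29096221923828), (4.8960466384887695, 38.18739700317383), 1.5759243965148926)
548 [547.92931116 -49.03856248 233.53111543]
```

View pics/s2.png

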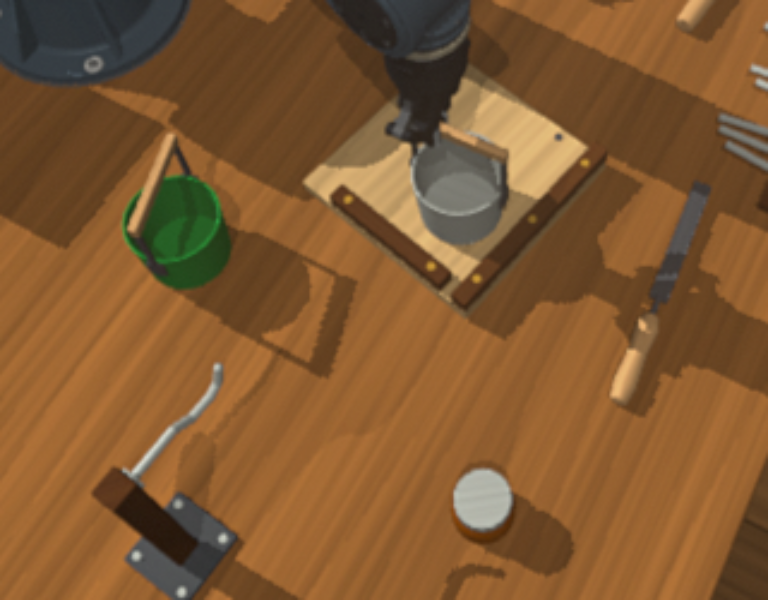

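View pics/w2.png

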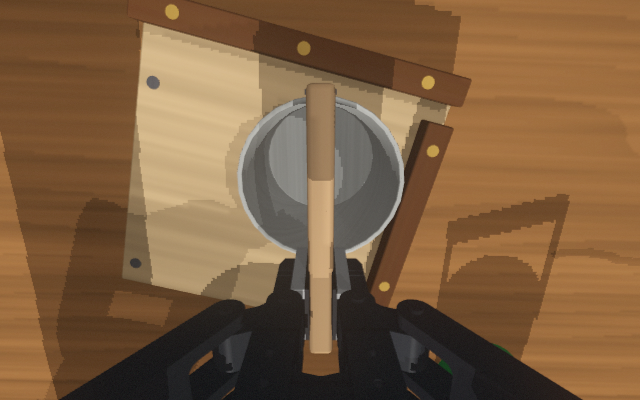

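Emit:
{"op": "jog_arm", "data": {
  "deltas": [
    {"slide":[0,0,0],"delta_rot":[0,0,0],"gripper":0},
    {"slide":[-0.02,0,0],"delta_rot":[0,0,0],"gripper":0},
    {"slide":[-0.05,0,0],"delta_rot":[0,0,0],"gripper":0},
    {"slide":[-0.074,0,0],"delta_rot":[0,0,0],"gripper":0},
    {"slide":[-0.074,0,0],"delta_rot":[0,0,0],"gripper":0}
  ]
}}

```text
t: 4.78
tool_pos: [531.1, -42.9, 236.4]
orientation: [-177.8, 89.7, 4.2]
ft_force: [1.2, -0.5, -2.4]
finger_gap: 8.9
```

Run:
```python
from h import *
tpose()
p,d,cal=cap('side'); cv2.imwrite('pics/sd2.png',cv2.resize(p[60:310,220:540,::-1],None,fx=2.4,fy=2.4)); 
p,d,cal=cap('wrist'); cv2.imwrite('pics/w3.png',p[...,::-1]); np.savez('/tmp/w3.npz',p=p,d=d,**cal)
W=world(d,cal)
for r in range(100,260,20): print(r,np.round(W[r,321],1))
```

```text
t 4.775 tcp [531.1 -42.9 236.4] xaxis [ 0.005  0.    -1.   ] yaw_y -88.01 gap 8.9 F [ 1.2 -0.5 -2.4] q6 [-9.7 18.6 97.7  0.1 63.5 78.3]
100 [606.5 -40.4 247.6]
120 [600.  -40.7 248.2]
140 [593.3 -40.9 248.9]
160 [586.3 -41.2 248.4]
180 [578.8 -41.4 247.2]
200 [571.7 -41.7 248.6]
220 [563.8 -42.  248.4]
240 [556.  -42.3 249. ]
```

View pics/sd2.png

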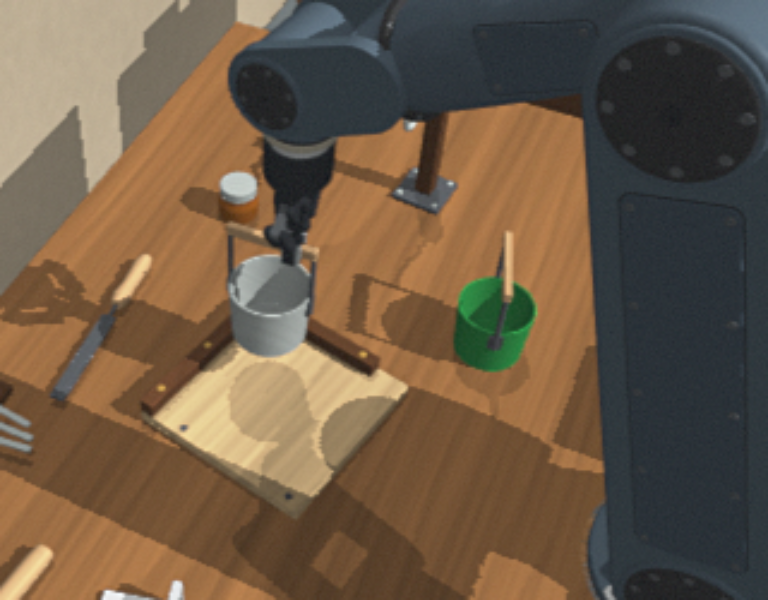

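View pics/w3.png

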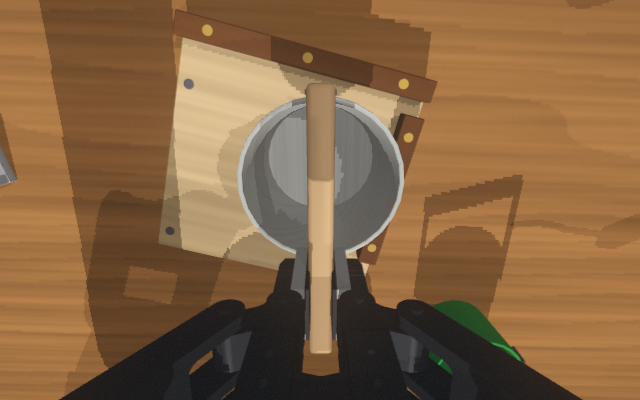

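Run:
```python
from h import *
for n,(l,t,w,h) in [('scene',(138,295,65,105)),('side',(382,80,32,70))]:
    Q=np.load(f'/tmp/{n}W.npy')[t:t+h,l:l+w].reshape(-1,3)
    Q=Q[(Q[:,2]>170)&(Q[:,1]>-450)&(Q[:,1]<-330)]
    print(n,np.polyfit(Q[:,1]+380,Q[:,0],1),Q[:,1].max())
    for y in range(-445,-340,10):
        q=Q[abs(Q[:,1]-y)<5]
        if len(q): print(y,len(q),np.round(q.mean(0),1),q[:,2].max())
```

```text
scene [1.04312613e-01 5.07368569e+02] -349.08913957477483
-445 24 [ 500.6 -444.8  207.4] 210.01533709363434
-435 22 [ 502.  -435.4  208.4] 211.83494772318238
-425 25 [ 502.6 -425.   207.8] 211.25260633915042
-415 22 [ 503.5 -414.8  207.4] 210.75715884274004
-405 23 [ 504.7 -405.2  204.2] 209.7093422652829
-395 21 [ 505.9 -395.   196.4] 201.6609763806273
-385 23 [ 506.5 -384.7  193.1] 198.27431859041653
-375 20 [ 507.7 -375.2  191.9] 196.53325730844014
-365 26 [ 508.7 -365.   196. ] 204.4445555683745
-355 30 [ 510.4 -355.5  211.1] 220.78428885003692
-345 2 [ 510.2 -349.5  217.2] 217.6644831494707
side [1.08699429e-01 5.02684455e+02] -346.9394293664081
-445 9 [ 494.6 -445.7  208.9] 212.5734645479056
-435 3 [ 496.9 -434.4  208.3] 212.99346759674546
-425 6 [ 497.9 -424.6  208. ] 211.4576379112949
-415 7 [ 500.4 -413.9  207.9] 211.32549520631386
-405 10 [ 500.3 -403.6  203.5] 211.4877604790949
-395 7 [ 501.1 -396.   196.8] 202.21542546402634
-385 8 [ 502.3 -385.9  193.4] 197.86703812692883
-375 3 [ 502.8 -375.   193.2] 194.75030281625064
-365 4 [ 504.2 -361.5  199.7] 208.17815001958775
-355 13 [ 505.  -354.3  207.1] 222.66843689428558
-345 3 [ 506.7 -348.5  214.5] 218.86164912453586
```

Run:
```python
from h import *
go([485.6,-315.7,236.4],-96,False)
```

```text
slide [-0.0024, 0.2713, 0.0539] rot [0.1394, -0.0007, 0.001] rows>= 4.425765490975738
```

Emit:
{"op": "jog_arm", "data": {
  "deltas": [
    {"slide":[-0.001,0.02,0.004],"delta_rot":[0.01,0,0],"gripper":0},
    {"slide":[-0.002,0.06,0.012],"delta_rot":[0.03,0,0],"gripper":0},
    {"slide":[-0.002,0.11,0.022],"delta_rot":[0.06,0,0],"gripper":0},
    {"slide":[-0.002,0.16,0.032],"delta_rot":[0.09,0,0],"gripper":0},
    {"slide":[-0.002,0.21,0.042],"delta_rot":[0.12,0,0],"gripper":0},
    {"slide":[-0.002,0.245,0.049],"delta_rot":[0.139,0,0],"gripper":0},
    {"slide":[-0.002,0.265,0.053],"delta_rot":[0.139,0,0],"gripper":0},
    {"slide":[-0.002,0.271,0.054],"delta_rot":[0.139,0,0],"gripper":0},
    {"slide":[-0.002,0.271,0.054],"delta_rot":[0.139,0,0],"gripper":0}
  ]
}}

```text
t: 6.0
tool_pos: [485.7, -314.7, 235.6]
orientation: [-93.4, 89.9, 80.6]
ft_force: [-0.8, 0.1, -1.0]
finger_gap: 8.3
```

Run:
```python
from h import *
tpose()
p,d,cal=cap('scene'); cv2.imwrite('pics/s3.png',cv2.resize(p[200:400,60:316,::-1],None,fx=3,fy=3)); 
p,d,cal=cap('wrist'); cv2.imwrite('pics/w4.png',p[...,::-1]); np.savez('/tmp/w4.npz',p=p,d=d,**cal)
W=world(d,cal)
Q=W[d>0]; Q=Q[(Q[:,2]>185)&(Q[:,2]<230)&(Q[:,1]>-450)&(Q[:,1]<-330)&(abs(Q[:,0]-505)<15)]
for y in range(-445,-330,10):
    q=Q[abs(Q[:,1]-y)<5]
    if len(q): print(y,len(q),np.round(q.mean(0),1),q[:,2].max())
go([479.3,-376.3,236.4],-96,False)
```

```text
t 6.0 tcp [ 485.7 -314.7  235.6] xaxis [ 0.     0.002 -1.   ] yaw_y -95.94 gap 8.3 F [-0.8  0.1 -1. ] q6 [-37.6  23.5  90.7   0.1  65.9  58.3]
-445 308 [ 500.8 -445.   206.9] 209.00634113191822
-435 300 [ 501.9 -435.   207. ] 209.71022271445366
-425 324 [ 502.6 -425.1  206.9] 209.22658630288763
-415 332 [ 503.6 -415.   206.8] 209.23746180858913
-405 423 [ 504.7 -405.   203.5] 208.37418123817227
-395 381 [ 505.6 -395.3  195.8] 201.837523925764
-385 289 [ 506.7 -385.   192. ] 194.4937788149891
-375 264 [ 507.7 -375.2  191.3] 193.61937291440952
-365 229 [ 509.1 -365.3  194.5] 202.00962630486023
-355 333 [ 510.9 -354.2  210.9] 218.4969972792204
-345 61 [ 509.7 -349.1  215.7] 218.2008131096677
-335 2 [ 491.4 -330.7  229.8] 229.96110510513878
slide [-0.0006, 0.0623, 0.0001] rot [0.0016, -0.0004, 0.0014] rows>= 0.9966752277659174
```

View pics/s3.png

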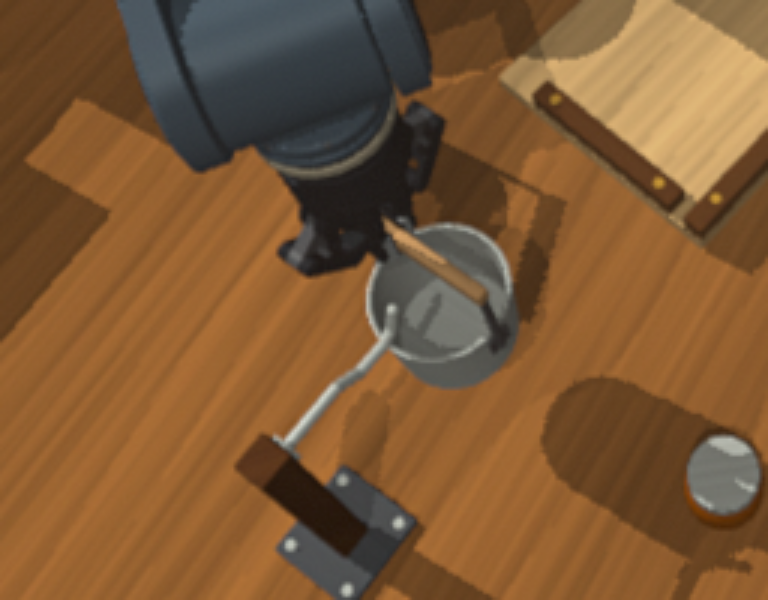

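View pics/w4.png

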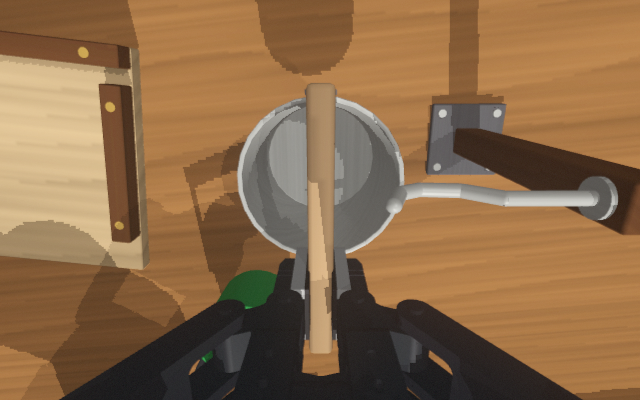

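Emit:
{"op": "jog_arm", "data": {
  "deltas": [
    {"slide":[0,0.015,-0.001],"delta_rot":[0,0,0],"gripper":0},
    {"slide":[0,0.035,-0.002],"delta_rot":[0,0,0],"gripper":0},
    {"slide":[0,0.052,-0.002],"delta_rot":[0,0,0],"gripper":0},
    {"slide":[0,0.0625,-0.002],"delta_rot":[0,0,0],"gripper":0},
    {"slide":[0,0.0625,-0.002],"delta_rot":[0,0,0],"gripper":0},
    {"slide":[0.015,0.0625,-0.002],"delta_rot":[0,0,0],"gripper":0},
    {"slide":[0.03,0.0625,-0.002],"delta_rot":[0,0,0],"gripper":0},
    {"slide":[0.036,0.0625,-0.002],"delta_rot":[0,0,0],"gripper":0},
    {"slide":[0.039,0.0625,-0.002],"delta_rot":[0,0,0],"gripper":0},
    {"slide":[0.039,0.0625,-0.002],"delta_rot":[0,0,0],"gripper":0}
  ]
}}

```text
t: 7.35
tool_pos: [481.5, -376.7, 196.8]
orientation: [-110.7, 89.9, 63.4]
ft_force: [-0.5, -0.8, -2.0]
finger_gap: 8.2
```

Run:
```python
from h import *
tpose()
p,d,cal=cap('scene'); cv2.imwrite('pics/s4.png',cv2.resize(p[200:400,60:316,::-1],None,fx=3,fy=3)); 
p,d,cal=cap('wrist'); cv2.imwrite('pics/w5.png',p[...,::-1])
```

```text
t 7.35 tcp [ 481.5 -376.7  196.8] xaxis [ 0.001  0.001 -1.   ] yaw_y -95.9 gap 8.2 F [-0.5 -0.8 -2. ] q6 [-42.4  29.1  87.7   0.1  63.2  53.4]
```

View pics/s4.png

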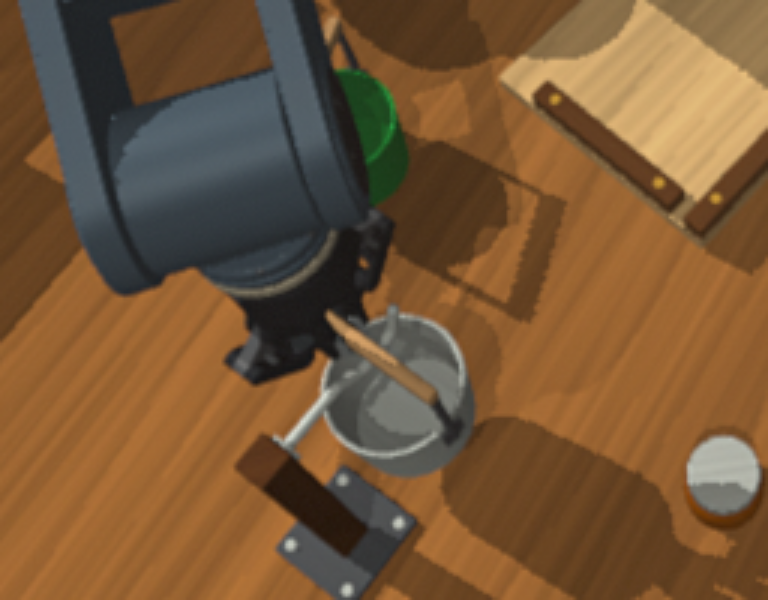

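View pics/w5.png

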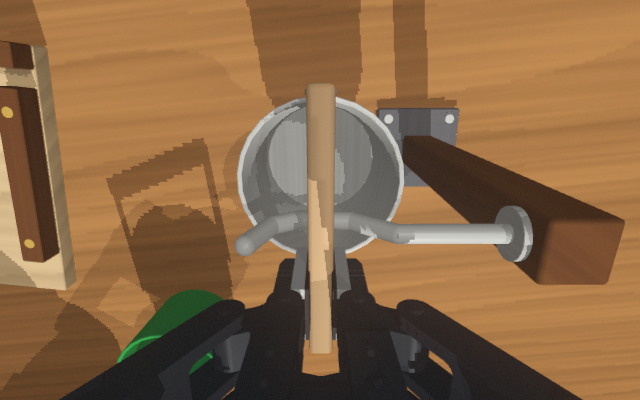

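Emit:
{"op": "jog_arm", "data": {
  "deltas": [
    {"slide":[0.002,0,0],"delta_rot":[0,0,0],"gripper":0},
    {"slide":[0.003,0,0],"delta_rot":[0,0,0],"gripper":0},
    {"slide":[0.003,0,0],"delta_rot":[0,0,0],"gripper":0}
  ]
}}

```text
t: 7.82
tool_pos: [481.6, -376.9, 194.4]
orientation: [-148.3, 89.9, 25.8]
ft_force: [-0.3, -1.9, -0.9]
finger_gap: 8.5
```

Emit:
{"op": "jog_arm", "data": {
  "deltas": [
    {"slide":[0.001,0,0],"delta_rot":[0,0,0],"gripper":0.3},
    {"slide":[0.001,0,0],"delta_rot":[0,0,0],"gripper":0.5},
    {"slide":[0.001,0,0],"delta_rot":[0,0,0],"gripper":0.5},
    {"slide":[0.001,0,0],"delta_rot":[0,0,0],"gripper":0.5}
  ]
}}

```text
t: 8.32
tool_pos: [481.6, -376.9, 193.4]
orientation: [-152.6, 89.9, 21.5]
ft_force: [0.4, 0.1, -0.2]
finger_gap: 42.7
```

Run:
```python
from h import *
tpose()
p,d,cal=cap('wrist'); cv2.imwrite('pics/w6.png',p[...,::-1])
```

```text
t 8.325 tcp [ 481.6 -376.9  193.4] xaxis [ 0.001  0.001 -1.   ] yaw_y -95.9 gap 42.7 F [ 0.4  0.1 -0.2] q6 [-42.4  29.3  87.8   0.1  62.8  53.4]
```

View pics/w6.png

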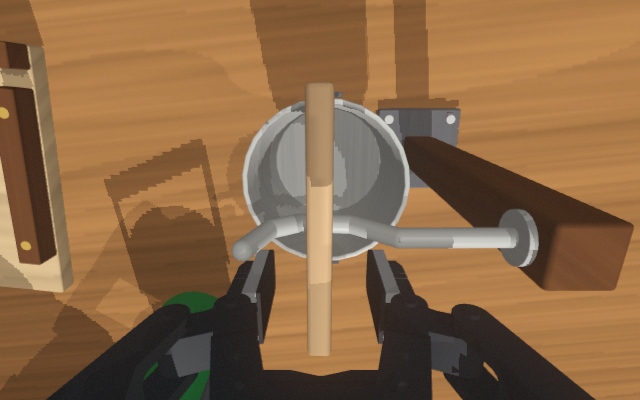

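Emit:
{"op": "jog_arm", "data": {
  "deltas": [
    {"slide":[-0.02,0,0],"delta_rot":[0,0,0],"gripper":0.5},
    {"slide":[-0.06,0,0],"delta_rot":[0,0,0],"gripper":0.5},
    {"slide":[-0.12,0,0],"delta_rot":[0,0,0],"gripper":0.5},
    {"slide":[-0.12,0,0],"delta_rot":[0,0,0],"gripper":1}
  ]
}}

```text
t: 8.88
tool_pos: [482.6, -377.9, 318.3]
orientation: [152.5, 89.5, -33.4]
ft_force: [-0.3, -0.1, -0.0]
finger_gap: 59.3
```

Run:
```python
from h import *
tpose()
p,d,cal=cap('scene'); cv2.imwrite('pics/s5.png',cv2.resize(p[200:400,60:316,::-1],None,fx=3,fy=3)); 
go([497,322,258],14.5)
go([500,-30,320],-40)
```

```text
t 8.875 tcp [ 482.6 -377.9  318.3] xaxis [ 0.008 -0.005 -1.   ] yaw_y -95.9 gap 59.3 F [-0.3 -0.1 -0. ] q6 [-42.5  23.   79.6   0.1  76.9  53.4]
slide [0.064, -0.6973, 0.0572] rot [-1.9269, -0.0015, -0.0053] rows>= 11.240633990850544
slide [0.0027, -0.3474, 0.0177] rot [-0.9757, -0.0034, -0.0036] rows>= 5.565114187164806
```

View pics/s5.png

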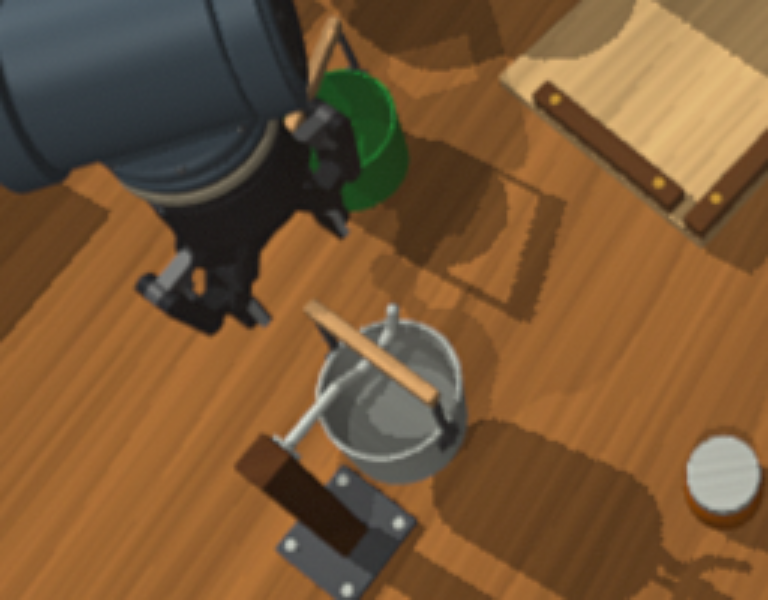

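Emit:
{"op": "jog_arm", "data": {
  "deltas": [
    {"slide":[0.01,-0.03,0],"delta_rot":[-0.05,0,0],"gripper":1},
    {"slide":[0.03,-0.35,0.027],"delta_rot":[-0.14,0,0],"gripper":1},
    {"slide":[0.03,-0.35,0.027],"delta_rot":[-0.14,0,0],"gripper":1},
    {"slide":[0.03,-0.35,0.027],"delta_rot":[-0.14,0,0],"gripper":1},
    {"slide":[0.03,-0.35,0.027],"delta_rot":[-0.14,0,0],"gripper":1},
    {"slide":[0.03,-0.35,0.027],"delta_rot":[-0.14,0,0],"gripper":1},
    {"slide":[0.03,-0.35,0.027],"delta_rot":[-0.14,0,0],"gripper":1},
    {"slide":[0.03,-0.35,0.027],"delta_rot":[-0.14,0,0],"gripper":1}
  ]
}}

```text
t: 9.93
tool_pos: [490.9, -26.3, 283.9]
orientation: [143.0, 89.8, -34.8]
ft_force: [-1.0, -0.7, -0.3]
finger_gap: 85.5
```

Run:
```python
from h import *
tpose()
p,d,cal=cap('wrist'); cv2.imwrite('pics/w7.png',p[...,::-1]); np.savez('/tmp/w7.npz',p=p,d=d,**cal)
W=world(d,cal); np.save('/tmp/w7W.npy',W)
Q=W[d>0]
t=Q[(Q[:,2]>36)&(Q[:,2]<44)&(Q[:,0]>400)]; print(len(t),cv2.minAreaRect(t[:,:2].astype(np.float32)),np.median(t[:,2]))
t=Q[(Q[:,2]>14)&(Q[:,2]<22)&(Q[:,0]>400)]; print(len(t),np.median(t[:,2]))
```

```text
t 9.925 tcp [490.9 -26.3 283.9] xaxis [ 0.003 -0.002 -1.   ] yaw_y -87.81 gap 85.5 F [-1.  -0.7 -0.3] q6 [-8.400e+00  1.140e+01  1.001e+02 -1.000e-01  6.830e+01  7.940e+01]
6893 ((562.2423706054688, 88.35049438476562), (448.8929443359375, 204.05245971679688), 81.73202514648438) 38.805477545973375
37452 16.653795183249684
```

View pics/w7.png

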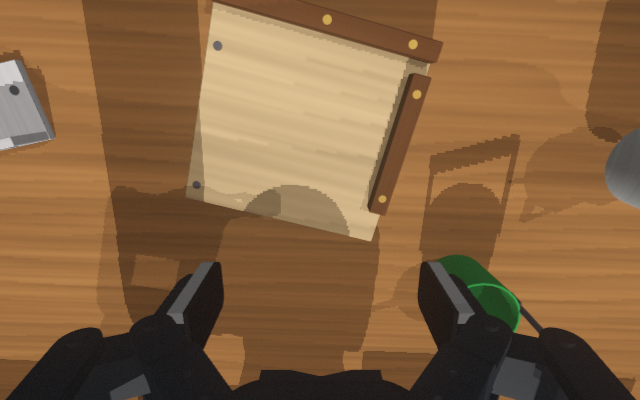

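Run:
```python
from h import *
W=np.load('/tmp/w7W.npy');d=np.load('/tmp/w7.npz')['d']
Q=W[d>0]
c0=np.array([527,-4.]); 
for a in [-12.4]:
    th=np.radians(a); Rb=np.array([[np.cos(th),-np.sin(th)],[np.sin(th),np.cos(th)]])
    B=np.c_[(Q[:,:2]-c0)@Rb,Q[:,2]]
ok=(np.abs(B[:,0])<140)&(np.abs(B[:,1])<140); B=B[ok]
# far fence: inner top edge per y bin
def edge(B,ax,sign,lo,hi,zlo,zhi,rng):
    o=1-ax; pts=[]
    for b in np.arange(lo,hi,3):
        q=B[(abs(B[:,o]-b)<1.5)&(B[:,2]>zlo)&(B[:,2]<zhi)&(B[:,ax]>rng[0])&(B[:,ax]<rng[1])]
        if len(q)>2: pts.append((b,sign(q[:,ax])))
    pts=np.array(pts); k=np.polyfit(pts[:,0],pts[:,1],1); r=pts[:,1]-np.polyval(k,pts[:,0]); g=abs(r)<2.5*np.median(abs(r))+.3
    k=np.polyfit(pts[g,0],pts[g,1],1); return len(pts),np.round([k[0]*57.3,k[1]],2),r.std()
print('far inner top',edge(B,0,np.min,-100,80,36.5,44,(85,125)))
print('far mid face',edge(B,0,np.median,-100,80,22,34,(85,125)))
print('far outer top',edge(B,0,np.max,-100,80,36.5,44,(85,135)))
print('side inner top',edge(B,1,np.max,-65,75,36.5,44,(-130,-80)))
print('side face',edge(B,1,np.median,-65,75,22,34,(-130,-80)))
print('side outer top',edge(B,1,np.min,-65,75,36.5,44,(-135,-80)))
print('board near',edge(B,0,np.min,-100,100,12,20,(-140,-90)))
print('board left',edge(B,1,np.max,-100,100,12,20,(90,140)))
```

```text
far inner top (60, array([ -0.11, 102.19]), np.float64(2.0783511431451935))
far mid face (60, array([ -0.14, 102.19]), np.float64(0.05947042047537778))
far outer top (60, array([ -1.93, 120.27]), np.float64(2.275786779536871))
side inner top (47, array([   0.16, -100.2 ]), np.float64(0.2294605741370949))
side face (47, array([   0.17, -100.24]), np.float64(0.09625606954495315))
side outer top (47, array([   0.17, -119.67]), np.float64(0.274171455939846))
board near (67, array([  -0.19, -116.85]), np.float64(0.46075427973685323))
board left (67, array([  0.15, 119.09]), np.float64(0.4470884749265246))
```

Run:
```python
from h import *
th=np.radians(-12.4); Rb=np.array([[np.cos(th),-np.sin(th)],[np.sin(th),np.cos(th)]])
print('corner',np.array([527,-4.])+Rb@[102.4,-99.9])
go([490,300,250],14.5)
```

```text
corner [ 605.55918212 -123.55845811]
slide [0.0413, -0.3269, -0.0109] rot [-1.7869, -0.0002, -0.0044] rows>= 9.568311305422053
```

Emit:
{"op": "jog_arm", "data": {
  "deltas": [
    {"slide":[0.01,-0.03,0],"delta_rot":[-0.15,0,0],"gripper":1},
    {"slide":[0.041,-0.327,-0.011],"delta_rot":[-1.787,0,0],"gripper":1},
    {"slide":[0.041,-0.327,-0.011],"delta_rot":[-1.787,0,0],"gripper":1},
    {"slide":[0.041,-0.327,-0.011],"delta_rot":[-1.787,0,0],"gripper":1},
    {"slide":[0.041,-0.327,-0.011],"delta_rot":[-1.787,0,0],"gripper":1},
    {"slide":[0.041,-0.327,-0.011],"delta_rot":[-1.787,0,0],"gripper":1},
    {"slide":[0.041,-0.327,-0.011],"delta_rot":[-1.787,0,0],"gripper":1},
    {"slide":[0.041,-0.327,-0.011],"delta_rot":[-1.787,0,0],"gripper":1},
    {"slide":[0.041,-0.327,-0.011],"delta_rot":[-1.787,0,0],"gripper":1},
    {"slide":[0.041,-0.327,-0.011],"delta_rot":[-1.787,0,0],"gripper":1}
  ]
}}

```text
t: 11.22
tool_pos: [491.1, 298.5, 241.9]
orientation: [33.2, 89.8, -42.1]
ft_force: [0.2, 0.6, 0.4]
finger_gap: 85.3
```

Emit:
{"op": "jog_arm", "data": {
  "deltas": [
    {"slide":[0,0,0],"delta_rot":[-0.05,0,0],"gripper":1}
  ]
}}

```text
t: 11.35
tool_pos: [492.1, 296.9, 241.5]
orientation: [21.7, 89.8, -50.7]
ft_force: [0.0, -0.6, -0.6]
finger_gap: 85.4
```

Run:
```python
from h import *
tpose()
p,d,cal=cap('wrist'); cv2.imwrite('pics/w8.png',p[...,::-1]); np.savez('/tmp/w8.npz',p=p,d=d,**cal)
W=world(d,cal); np.save('/tmp/w8W.npy',W)
Q=W[d>0]; Q=Q[(abs(Q[:,0]-520)<90)&(abs(Q[:,1]-330)<90)]
t=Q[(Q[:,2]>56)&(Q[:,2]<66)]; print('upr top',len(t),t.mean(0),cv2.minAreaRect(t[:,:2].astype(np.float32)))
t=Q[(Q[:,2]>6)&(Q[:,2]<66)]; print('all',len(t),cv2.minAreaRect(t[:,:2].astype(np.float32)))
t=Q[(Q[:,2]>6)&(Q[:,2]<14)]; print('foot',len(t),np.median(t[:,2]),cv2.minAreaRect(t[:,:2].astype(np.float32)))
```

```text
t 11.35 tcp [492.1 296.9 241.5] xaxis [ 0.002 -0.003 -1.   ] yaw_y 17.59 gap 85.4 F [ 0.  -0.6 -0.6] q6 [26.6 22.7 91.  -0.2 66.3  9.1]
upr top 699 [499.0595673  325.96145461  58.71672478] ((499.3719482421875, 324.844482421875), (10.09019947052002, 59.87144470214844), 14.402961730957031)
all 4850 ((538.06982421875, 334.7149353027344), (90.74629211425781, 60.08420181274414), 14.217047691345215)
foot 4024 8.887874038811745 ((538.3230590820312, 334.7695007324219), (90.2327651977539, 60.084354400634766), 14.231053352355957)
```

View pics/w8.png

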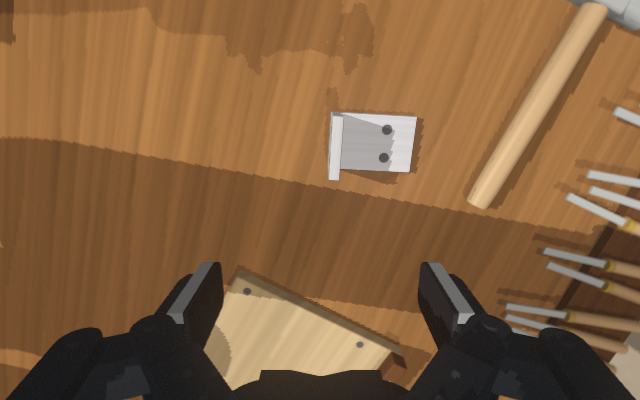

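Run:
```python
from h import *
go([499.3,324.8,110],14.3)
go([499.3,324.8,35],14.3)
```

```text
slide [0.1394, 0.0151, -0.0251] rot [0.0589, 0.0036, -0.0014] rows>= 2.2782199160206433
slide [0.2144, 0.015, -0.0253] rot [0.0589, 0.0036, -0.0014] rows>= 3.461809475330271
```

Emit:
{"op": "jog_arm", "data": {
  "deltas": [
    {"slide":[0.05,0.015,-0.025],"delta_rot":[0.059,0.0036,-0.0014],"gripper":1},
    {"slide":[0.1,0.015,-0.025],"delta_rot":[0.059,0.0036,-0.0014],"gripper":1},
    {"slide":[0.139,0.015,-0.025],"delta_rot":[0.059,0.0036,-0.0014],"gripper":1},
    {"slide":[0.139,0.015,-0.025],"delta_rot":[0.059,0.0036,-0.0014],"gripper":1}
  ]
}}

```text
t: 11.9
tool_pos: [498.6, 322.9, 99.7]
orientation: [-74.1, 89.7, -149.9]
ft_force: [0.3, 0.4, 0.4]
finger_gap: 85.4
```

Run:
```python
from h import *
tpose()
go([499.3,324.8,35],14.3)
```

```text
t 11.9 tcp [498.6 322.9  99.7] xaxis [-0.005 -0.003 -1.   ] yaw_y 14.17 gap 85.4 F [0.3 0.4 0.4] q6 [28.4 34.7 94.  -0.  51.6 14.3]
slide [0.0727, 0.0016, -0.0018] rot [-0.0023, 0.0015, 0.0054] rows>= 1.1636829805533295
```

Emit:
{"op": "jog_arm", "data": {
  "deltas": [
    {"slide":[0.03,0.001,-0.002],"delta_rot":[-0.002,0.0015,0.005],"gripper":1},
    {"slide":[0.06,0.0015,-0.002],"delta_rot":[-0.002,0.0015,0.005],"gripper":1},
    {"slide":[0.072,0.0015,-0.002],"delta_rot":[-0.002,0.0015,0.005],"gripper":1},
    {"slide":[0.072,0.0015,-0.002],"delta_rot":[-0.002,0.0015,0.005],"gripper":1}
  ]
}}

```text
t: 12.4
tool_pos: [499.8, 324.9, 28.5]
orientation: [129.1, 90.0, 53.3]
ft_force: [-0.2, 0.4, 0.1]
finger_gap: 85.9
```

Run:
```python
from h import *
tpose()
go([499.3,324.8,35],14.3)
```

```text
t 12.4 tcp [499.8 324.9  28.5] xaxis [ 0.  0. -1.] yaw_y 14.24 gap 85.9 F [-0.2  0.4  0.1] q6 [28.5 41.1 95.1  0.  43.9 14.3]
slide [0.0015, -0.0005, -0.0] rot [-0.0011, -0.0001, -0.0001] rows>= 0.025363419740366436
```

Well aligned; close with a strong grip.

Emit:
{"op": "jog_arm", "data": {
  "deltas": [
    {"slide":[0.0015,0,0],"delta_rot":[0,0,0],"gripper":0},
    {"slide":[0.0015,0,0],"delta_rot":[0,0,0],"gripper":0},
    {"slide":[0.0015,0,0],"delta_rot":[0,0,0],"gripper":0},
    {"slide":[0.0015,0,0],"delta_rot":[0,0,0],"gripper":0},
    {"slide":[0.0015,0,0],"delta_rot":[0,0,0],"gripper":0},
    {"slide":[0.0015,0,0],"delta_rot":[0,0,0],"gripper":0},
    {"slide":[0.0015,0,0],"delta_rot":[0,0,0],"gripper":0},
    {"slide":[0.0015,0,0],"delta_rot":[0,0,0],"gripper":0}
  ],
  "force": 100
}}

```text
t: 13.4
tool_pos: [500.0, 325.0, 27.4]
orientation: [112.6, 90.0, 36.8]
ft_force: [-0.3, -0.4, 6.0]
finger_gap: 9.1
```

Run:
```python
from h import *
tpose()
p,d,cal=cap('wrist'); cv2.imwrite('pics/w9.png',p[...,::-1]); np.savez('/tmp/w9.npz',p=p,d=d,**cal)
```

```text
t 13.4 tcp [500.  325.   27.4] xaxis [ 0.  0. -1.] yaw_y 14.24 gap 9.1 F [-0.3 -0.4  6. ] q6 [28.6 41.2 95.   0.  43.8 14.3]
```

View pics/w9.png

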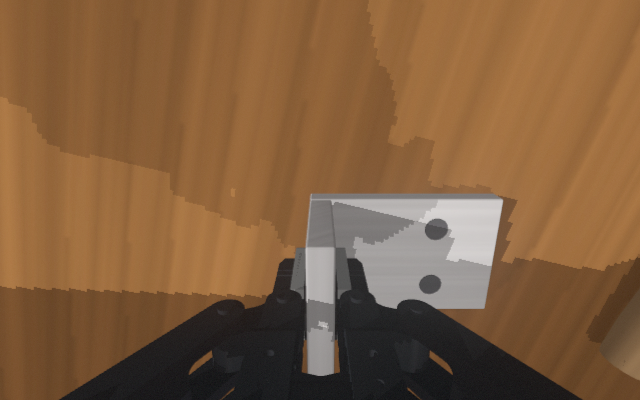

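Emit:
{"op": "jog_arm", "data": {
  "deltas": [
    {"slide":[-0.02,0,0],"delta_rot":[0,0,0],"gripper":0},
    {"slide":[-0.05,0,0],"delta_rot":[0,0,0],"gripper":0},
    {"slide":[-0.08,0,0],"delta_rot":[0,0,0],"gripper":0},
    {"slide":[-0.08,0,0],"delta_rot":[0,0,0],"gripper":0}
  ]
}}

```text
t: 13.95
tool_pos: [500.9, 325.6, 110.0]
orientation: [105.7, 89.7, 30.0]
ft_force: [0.4, 0.5, -3.7]
finger_gap: 8.6
```

Run:
```python
from h import *
tpose()
go([519.7,-61.9,100],-12.25,False)
```

```text
t 13.95 tcp [500.9 325.6 110. ] xaxis [ 0.004  0.002 -1.   ] yaw_y 14.24 gap 8.6 F [ 0.4  0.5 -3.7] q6 [28.6 33.9 93.6  0.  52.2 14.3]
slide [0.0091, -0.0771, 0.3802] rot [0.4623, -0.0024, -0.0043] rows>= 6.208779969238274
```

Emit:
{"op": "jog_arm", "data": {
  "deltas": [
    {"slide":[0.0,-0.005,0.025],"delta_rot":[0.03,0,0],"gripper":0},
    {"slide":[0.0,-0.015,0.075],"delta_rot":[0.09,0,0],"gripper":0},
    {"slide":[0.0,-0.026,0.13],"delta_rot":[0.16,0,0],"gripper":0},
    {"slide":[0.0,-0.038,0.185],"delta_rot":[0.23,0,0],"gripper":0},
    {"slide":[0.003,-0.049,0.24],"delta_rot":[0.3,0,0],"gripper":0},
    {"slide":[0.006,-0.06,0.295],"delta_rot":[0.37,0,0],"gripper":0},
    {"slide":[0.009,-0.07,0.345],"delta_rot":[0.43,-0.002,-0.004],"gripper":0},
    {"slide":[0.009,-0.077,0.375],"delta_rot":[0.462,-0.0024,-0.0043],"gripper":0},
    {"slide":[0.009,-0.077,0.38],"delta_rot":[0.462,-0.0024,-0.0043],"gripper":0},
    {"slide":[0.009,-0.077,0.38],"delta_rot":[0.462,-0.0024,-0.0043],"gripper":0}
  ]
}}

```text
t: 15.2
tool_pos: [519.5, -61.4, 99.6]
orientation: [-98.4, 89.9, 159.4]
ft_force: [-0.7, 0.3, -2.6]
finger_gap: 9.1
```

Run:
```python
from h import *
tpose()
go([519.7,-61.9,48],-12.25,False)
p,d,cal=cap('wrist'); cv2.imwrite('pics/w10.png',p[...,::-1]); np.savez('/tmp/w10.npz',p=p,d=d,**cal)
W=world(d,cal); Q=W[d>0]; Q=Q[(Q[:,2]>70)&(Q[:,2]<95)&(Q[:,0]>510)]
k=cv2.minAreaRect(Q[:,:2].astype(np.float32)); print(len(Q),k, np.median(Q[:,2]))
A=np.c_[Q[:,:2],np.ones(len(Q))]; g=abs(Q[:,2]-np.median(Q[:,2]))<3; print(np.linalg.lstsq(A[g],Q[g,2],rcond=None)[0])
```

```text
t 15.2 tcp [519.5 -61.4  99.6] xaxis [-0.001  0.    -1.   ] yaw_y -12.23 gap 9.1 F [-0.7  0.3 -2.6] q6 [-11.8  28.7 105.2   0.   46.2   0.4]
slide [0.0516, 0.0004, 0.0005] rot [0.0004, -0.0001, 0.0009] rows>= 0.8258362579479475
16662 ((556.5049438476562, -68.33458709716797), (60.465030670166016, 96.13898468017578), 77.54383850097656) 81.02501042915682
[-1.21601620e-03 -4.09993588e-03  8.14422995e+01]
```

View pics/w10.png

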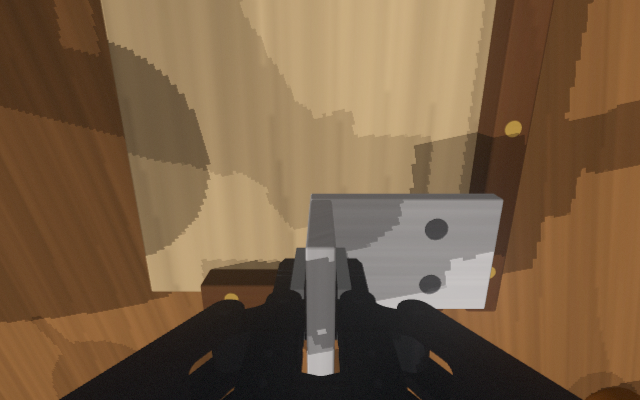

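Emit:
{"op": "jog_arm", "data": {
  "deltas": [
    {"slide":[0.02,0,0],"delta_rot":[0,0,0.001],"gripper":0},
    {"slide":[0.042,0,0],"delta_rot":[0,0,0.001],"gripper":0},
    {"slide":[0.05,0,0],"delta_rot":[0,0,0.001],"gripper":0},
    {"slide":[0.052,0,0],"delta_rot":[0,0,0.001],"gripper":0},
    {"slide":[0.053,0,0],"delta_rot":[0,0,0.001],"gripper":0},
    {"slide":[0.053,0,0],"delta_rot":[0,0,0.001],"gripper":0}
  ]
}}

```text
t: 16.0
tool_pos: [519.8, -60.9, 47.2]
orientation: [98.4, 89.9, -3.7]
ft_force: [0.2, -0.1, -3.1]
finger_gap: 8.6
```

Emit:
{"op": "jog_arm", "data": {
  "deltas": [
    {"slide":[0.001,0,0],"delta_rot":[0,0,0],"gripper":0},
    {"slide":[0.001,0,0],"delta_rot":[0,0,0],"gripper":0}
  ]
}}

```text
t: 16.25
tool_pos: [519.8, -60.9, 46.4]
orientation: [98.1, 89.9, -4.0]
ft_force: [0.9, 0.1, -2.3]
finger_gap: 8.6
```

Emit:
{"op": "jog_arm", "data": {
  "deltas": [
    {"slide":[0.001,0,0],"delta_rot":[0,0,0],"gripper":0},
    {"slide":[0.001,0,0],"delta_rot":[0,0,0],"gripper":0}
  ]
}}

```text
t: 16.5
tool_pos: [519.8, -61.0, 45.4]
orientation: [97.2, 89.9, -5.0]
ft_force: [0.5, -0.7, -3.2]
finger_gap: 8.5
```

Emit:
{"op": "jog_arm", "data": {
  "deltas": [
    {"slide":[0.0005,0,0],"delta_rot":[0,0,0],"gripper":0},
    {"slide":[0.0005,0,0],"delta_rot":[0,0,0],"gripper":0}
  ]
}}

```text
t: 16.75
tool_pos: [520.0, -61.0, 45.4]
orientation: [95.9, 89.9, -6.3]
ft_force: [-1.9, 0.9, 4.4]
finger_gap: 9.3
```

Emit:
{"op": "jog_arm", "data": {
  "deltas": [
    {"slide":[0.0003,0.003,0.003],"delta_rot":[0,0,0],"gripper":0},
    {"slide":[0.0003,0.006,0.006],"delta_rot":[0,0,0],"gripper":0},
    {"slide":[0.0003,0.009,0.009],"delta_rot":[0,0,0],"gripper":0},
    {"slide":[0.0003,0.009,0.009],"delta_rot":[0,0,0],"gripper":0}
  ]
}}

```text
t: 17.25
tool_pos: [527.6, -72.3, 45.4]
orientation: [88.5, 89.8, -13.7]
ft_force: [0.0, -1.8, 3.9]
finger_gap: 8.7
```

Run:
```python
from h import *
tpose()
go([528.9,-76.2,45.2],-12.25,False)
p,d,cal=cap('wrist'); cv2.imwrite('pics/w11.png',p[...,::-1])
```

```text
t 17.25 tcp [527.6 -72.3  45.4] xaxis [ 0.003 -0.001 -1.   ] yaw_y -12.2 gap 8.7 F [ 0.  -1.8  3.9] q6 [-12.8  34.7 105.   -0.   40.1  -0.6]
slide [0.0002, 0.0021, 0.0036] rot [0.0009, 0.0001, -0.0032] rows>= 0.06644916246964679
```

View pics/w11.png

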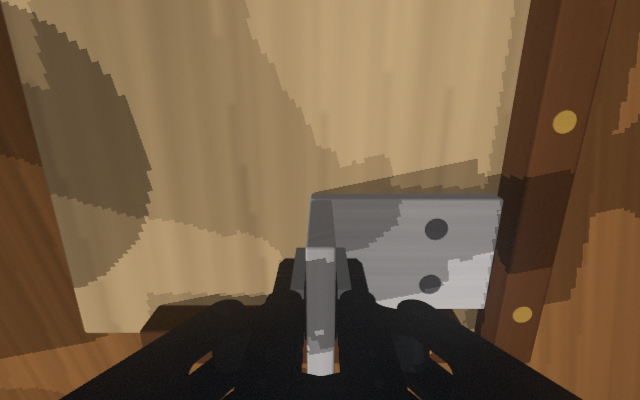

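Emit:
{"op": "jog_arm", "data": {
  "deltas": [
    {"slide":[0.0003,0.001,0],"delta_rot":[0,0,-0.003],"gripper":0},
    {"slide":[0.0003,0.002,0],"delta_rot":[0,0,-0.003],"gripper":0},
    {"slide":[0.0003,0.002,0],"delta_rot":[0,0,-0.003],"gripper":0}
  ]
}}

```text
t: 17.68
tool_pos: [528.9, -72.5, 45.4]
orientation: [-82.8, 89.9, 175.0]
ft_force: [-6.9, -0.1, 12.0]
finger_gap: 8.8
```

Emit:
{"op": "jog_arm", "data": {
  "deltas": [
    {"slide":[0.0003,0.001,0],"delta_rot":[0,0,0],"gripper":0},
    {"slide":[0.0003,0.001,0],"delta_rot":[0,0,0],"gripper":0}
  ]
}}

```text
t: 17.92
tool_pos: [528.9, -72.4, 45.4]
orientation: [-86.4, 89.8, 171.4]
ft_force: [-8.4, 1.8, 13.7]
finger_gap: 8.9
```

Emit:
{"op": "jog_arm", "data": {
  "deltas": [
    {"slide":[0.0006,0.0015,0.001],"delta_rot":[0,0,0],"gripper":0},
    {"slide":[0.0006,0.0015,0.002],"delta_rot":[0,0,0],"gripper":0},
    {"slide":[0.0006,0.0015,0.003],"delta_rot":[0,0,0],"gripper":0},
    {"slide":[0.0006,0.0015,0.003],"delta_rot":[0,0,0],"gripper":0}
  ]
}}

```text
t: 18.42
tool_pos: [528.4, -74.4, 45.3]
orientation: [-97.1, 89.6, 160.8]
ft_force: [-12.7, 11.1, 22.4]
finger_gap: 9.0
```

Run:
```python
from h import *
tpose()
T,R,o=pose(); print('F tool',R.T@o['ft_force'])
```

```text
t 18.425 tcp [528.4 -74.4  45.3] xaxis [-0.006  0.002 -1.   ] yaw_y -12.16 gap 9.0 F [-12.7  11.1  22.4] q6 [-1.300e+01  3.500e+01  1.044e+02  1.000e-01  4.100e+01 -9.000e-01]
F tool [-22.30611583 -14.93020788  -8.21648525]
```

Emit:
{"op": "jog_arm", "data": {
  "deltas": [
    {"slide":[0.0001,0.001,0.002],"delta_rot":[0,0,0.004],"gripper":0},
    {"slide":[0.0001,0.001,0.003],"delta_rot":[0,0,0.004],"gripper":0},
    {"slide":[0.0001,0.001,0.003],"delta_rot":[0,0,0.004],"gripper":0}
  ]
}}

```text
t: 18.8
tool_pos: [528.0, -76.3, 45.4]
orientation: [-113.3, 89.7, 144.5]
ft_force: [-5.8, 10.1, 11.9]
finger_gap: 8.9
```

Run:
```python
from h import *
tpose()
T,R,o=pose(); print('F tool',R.T@o['ft_force'])
p,d,cal=cap('wrist'); cv2.imwrite('pics/w12.png',p[...,::-1]); np.savez('/tmp/w12.npz',p=p,d=d,**cal)
```

```text
t 18.8 tcp [528.  -76.3  45.4] xaxis [-0.004  0.003 -1.   ] yaw_y -12.15 gap 8.9 F [-5.8 10.1 11.9] q6 [-13.3  34.9 104.5   0.2  40.8  -1.3]
F tool [-11.80046488  -7.85919042  -8.666947  ]
```

View pics/w12.png

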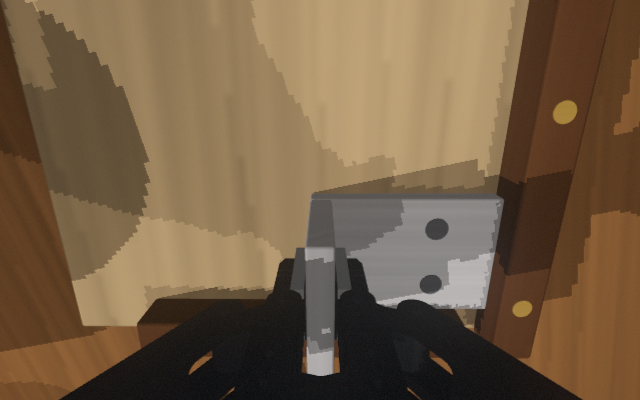

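Emit:
{"op": "jog_arm", "data": {
  "deltas": [
    {"slide":[0.0003,0.001,0.002],"delta_rot":[0,0.002,0.003],"gripper":0},
    {"slide":[0.0003,0.001,0.003],"delta_rot":[0,0.002,0.003],"gripper":0},
    {"slide":[0.0003,0.001,0.003],"delta_rot":[0,0.002,0.003],"gripper":0}
  ]
}}

```text
t: 19.23
tool_pos: [527.9, -76.6, 45.5]
orientation: [-154.7, 89.5, 103.1]
ft_force: [-1.8, 25.5, 15.9]
finger_gap: 9.1
```

Run:
```python
from h import *
tpose()
T,R,o=pose(); print('F tool',R.T@o['ft_force'])
print(o['torque'])
```

```text
t 19.225 tcp [527.9 -76.6  45.5] xaxis [-0.002  0.008 -1.   ] yaw_y -12.17 gap 9.1 F [-1.8 25.5 15.9] q6 [-13.5  34.9 104.6   0.6  40.8  -1.8]
F tool [-15.73720152  -7.21138202 -24.63004906]
[ 3.87260606e+00  6.82642814e-02 -2.67228444e-03]
```

Run:
```python
from h import *
go([527.9,-76.6,45.5],-12.25,False)
```

```text
slide [0.0, -0.0, 0.0] rot [0.0014, -0.0074, 0.0035] rows>= 0.04448789088245366
```

Emit:
{"op": "jog_arm", "data": {
  "deltas": [
    {"slide":[0.0006,0.0016,0.0015],"delta_rot":[0.001,-0.007,0.003],"gripper":0},
    {"slide":[0.0006,0.0016,0.0015],"delta_rot":[0.001,-0.007,0.003],"gripper":0},
    {"slide":[0.0006,0.0016,0.0015],"delta_rot":[0.001,-0.007,0.003],"gripper":0}
  ]
}}

```text
t: 19.6
tool_pos: [528.0, -76.3, 45.4]
orientation: [-121.6, 89.7, 136.2]
ft_force: [-8.7, 18.3, 18.6]
finger_gap: 9.0
```

Run:
```python
from h import *
tpose()
T,R,o=pose(); print('F tool',R.T@o['ft_force'])
p,d,cal=cap('wrist'); cv2.imwrite('pics/w13.png',p[...,::-1]); np.savez('/tmp/w13.npz',p=p,d=d,**cal)
W=world(d,cal)
S=W[205:300,345:480].reshape(-1,3); dd=d[205:300,345:480].reshape(-1); S=S[(dd>0)&(S[:,2]>20)&(S[:,2]<36)]
a=np.linalg.lstsq(np.c_[S[:,:2],np.ones(len(S))],S[:,2],rcond=None)[0]; print('foot top',len(S),np.median(S[:,2]),'slope',a[:2])
T2=W[(d>0)&(W[...,2]>22)&(W[...,2]<33)&(W[...,0]>505)&(W[...,0]<606)&(W[...,1]>-130)&(W[...,1]<-20)]
print(cv2.minAreaRect(T2[:,:2].astype(np.float32)))
p,d,cal=cap('scene'); cv2.imwrite('pics/s13.png',cv2.resize(p[150:400,100:420,::-1],None,fx=2.4,fy=2.4)); 
p,d,cal=cap('side'); cv2.imwrite('pics/sd13.png',cv2.resize(p[70:270,250:506,::-1],None,fx=3,fy=3));
```

```text
t 19.6 tcp [528.  -76.3  45.4] xaxis [-0.003  0.003 -1.   ] yaw_y -12.22 gap 9.0 F [-8.7 18.3 18.6] q6 [-13.3  34.9 104.6   0.2  40.8  -1.2]
F tool [-18.54278707 -12.42607168 -16.04460479]
foot top 11868 26.928544265156507 slope [0.00157094 0.00058708]
((567.5511474609375, -87.49359130859375), (68.29110717773438, 90.17589569091797), 78.15697479248047)
```

View pics/w13.png

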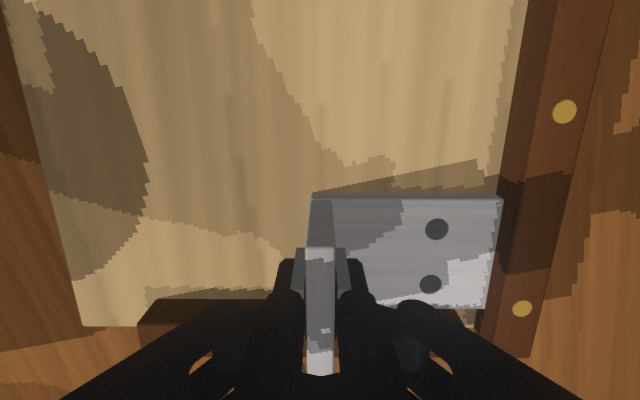

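View pics/s13.png

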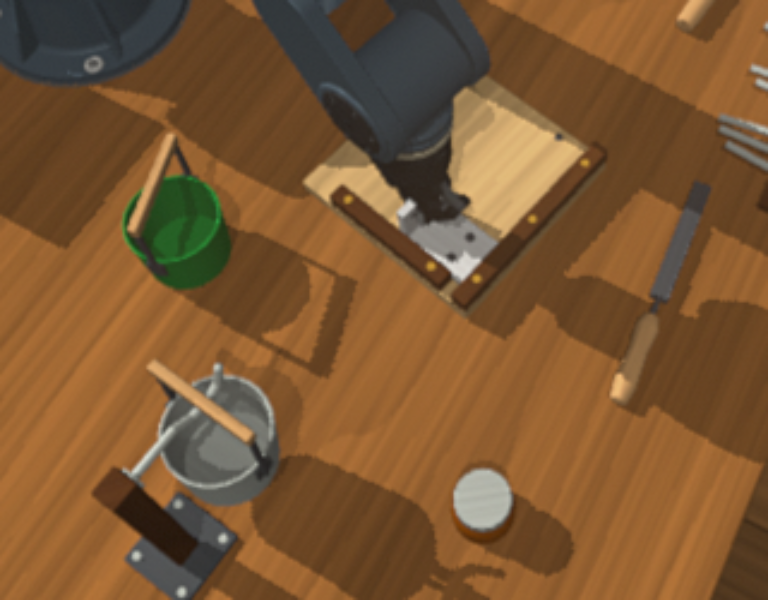

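View pics/sd13.png

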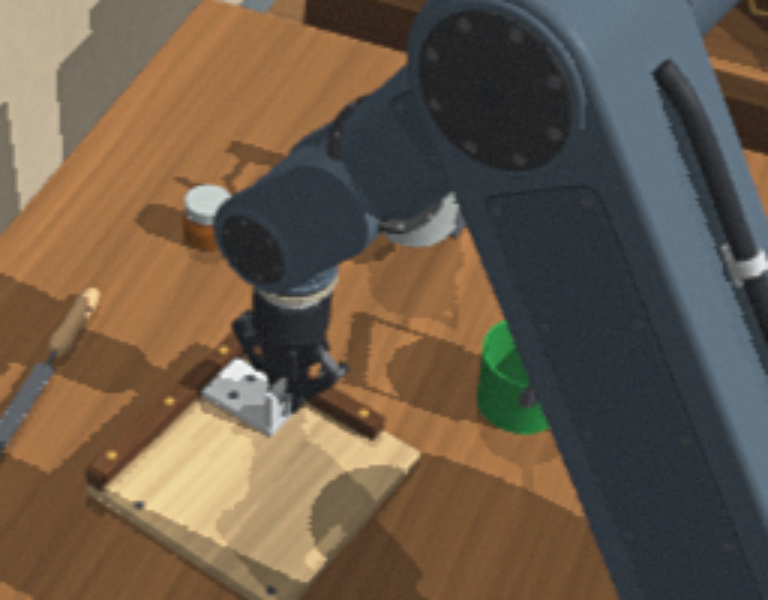

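Run:
```python
from h import *
for i in range(4):
    arm.camera('wrist'); T,R,o=pose(); print(o['t'],np.round(T,2),'F tool',np.round(R.T@o['ft_force'],1))
# bracket edges vs fences in newest wrist depth
z=np.load('/tmp/w13.npz'); cal={k:z[k] for k in ['fov_y','cx','cy','R','t']}; W=world(z['d'],cal); Q=W[z['d']>0]
th=np.radians(-12.25); Rb=np.array([[np.cos(th),-np.sin(th)],[np.sin(th),np.cos(th)]])
B=np.c_[(Q[:,:2]-[605.56,-123.56])@Rb,Q[:,2]]
f=B[(abs(B[:,2]-27)<2)&(B[:,0]>-80)&(B[:,0]<15)&(B[:,1]>15)&(B[:,1]<75)]
for y in range(20,60,6):
    q=f[abs(f[:,1]-y)<2]; w=B[(B[:,2]>36)&(B[:,2]<44)&(abs(B[:,1]-y)<2)&(abs(B[:,0])<15)]
    print('y',y,'foot end x',np.round(np.percentile(q[:,0],99),1) if len(q) else None,'fence inner',np.round(w[:,0].min(),1) if len(w) else None)
for x in range(-60,-5,8):
    q=f[abs(f[:,0]-x)<2]; print('x',x,'+y edge',np.round(np.percentile(q[:,1],99),1) if len(q) else None)
```

```text
19.8 [528.03 -76.33  45.36] F tool [-18.7 -12.  -13.7]
19.85 [528.03 -76.35  45.37] F tool [-17.9 -11.4 -15.1]
19.9 [528.03 -76.33  45.36] F tool [-18.4 -13.7 -14.7]
19.95 [528.04 -76.36  45.38] F tool [-19.4 -12.5 -15.5]
y 20 foot end x 0.0 fence inner -0.7
y 26 foot end x 0.1 fence inner -0.9
y 32 foot end x -0.2 fence inner -1.0
y 38 foot end x 0.1 fence inner -1.1
y 44 foot end x 0.0 fence inner -1.4
y 50 foot end x 0.0 fence inner -0.8
y 56 foot end x -0.0 fence inner -0.7
x -60 +y edge 60.4
x -52 +y edge 60.4
x -44 +y edge 60.6
x -36 +y edge 60.5
x -28 +y edge 60.5
x -20 +y edge 60.5
x -12 +y edge 60.5
```

```bash
python3 -c "
from h import *
print(arm.job_done()); tpose()"
```

```text
the job is handed in; nothing more can be done
None
the job is handed in; nothing more can be done
```

The grey scrap tin is hanging by its handle on the hook, let go. The bracket is in the fence corner and was still gripped and pressed against both fences when I handed the job in, at about 20 s of the 72 s allowed. The station gives no verdict, so what follows are my own last checks.

- **Tin:** the last scene picture shows it hanging level on the hook, with the gripper well clear of it. I did not measure its distance from the saddle or its tilt after letting go.
- **Bracket position:** by the wrist camera's depth, the foot's end is flush with the far fence. Its long side is parallel to the side fence and within about 0.5 mm of it, and the foot is flat to about 0.1 degree.
- **Pressing:** the tool pushed with about 12 N towards the far fence, 15 N towards the side fence and 18 N downwards. These readings held steady over the last four taken before hand-in. They are measured at the wrist and include friction on the board, which I put at up to about 8 N per direction, so each fence should still be getting well over 2 N.
- **Side fence contact:** the early push readings were mostly friction. I pressed on until the force jumped from about 9 N to 25 N with almost no further movement, then eased it back to about 15 N.
- **Bystanders:** the file, jar, hammer and green tin were not touched. I saw no sign that any had moved in the pictures, but I did not re-measure them.

One move call was refused because of a missing field, and nothing moved in it.

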